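# Swing an amplifier module home in its test nest

## Robot

A 6-joint arm with a two-finger parallel gripper is mounted at the origin on the work surface. World frame = base frame: x ahead of the robot, y to its left, z up, the work surface at z = 0. Lengths are in m, angles in rad, forces in N, time in s.
With the tool pointing down it reaches from about 0.425 to 0.95 m from the base axis. Payload 3.5 kg.
Tool frame: the origin (TCP) lies midway between the tips of the shut fingers; the grasp point (between the pads) lies 19 mm behind it (ctrl.pinch_z is the distance from the TCP to the grasp point, in m); z points along the fingers, y is the line along which they close (so a half turn about z gives the same grasp; the last joint's range is limited). The gripper opens to 85 mm and grips with 20 to 120 N. Pads are 22 mm wide; open, the fingers measure 114 mm over their backs; the gripper's body (76 mm by 85 mm) begins 54 mm behind the grasp point. The pads swing forward as they close: fully open they stand 13 mm farther back than shut.
Start: joints at [0.963, 0.286, 1.577, -0, 1.279, -0.15], TCP at [0.298, 0.605, 0.208] pointing down, gripper open.
Joint ranges: [-2.77, 2.77], [-0.9, 2.22], [0.21, 2.48], [-1.53, 4.67], [0.24, 2.81], [-2.84, 2.84]. Speed limits (rad/s): [2.79, 2.79, 3.14, 3.14, 3.14, 3.14].

## Interface

Orientations are given as a unit quaternion [x, y, z, w].
In Python, from plant import get_state, viewer, sign_off, ctrl gives the robot as it stands. The module is installed in compiled form; this text tells all that it offers.
- The arm moves only by the shell command python3 -m handwheel 'ROWS' [FORCE]. ROWS is JSON, a list that holds one entry, the list of rows, each a list of 5 numbers: the finger opening in m, from 0 to 0.0854, then the shift along the tool's x, y, z in m, then the turn about the tool's z in degrees. In form: [[[claw, x, y, z, spin], ...]]. A call has 1 to 12 rows; each row shifts and turns the commanded pose from where the row before left it, along the tool's axes as they then stand; what a row does not reach is not made up. A row lasts 1/12 s, in which the tool goes at most 41.7 mm and 7.16 degrees, less where a joint would pass 70% of its speed; a pose out of reach is approached as far as the arm can. A call is refused whole if a number of a shift passes 0.0417 or a number of a turn 7.16, either way. A call with a gripper value outside its range is refused whole. The fingers move at their own pace and stop on an object; FORCE is the grip in N (left out, the last holds). Time passes only in rows, so rows that do not move let the fingers close. It gives the time, the measured TCP pose, the force, the opening and the grip force at its end, in the units of the state.
- get_state(): the state, without advancing time (a new reading comes with each control period).
- viewer.read_camera(name): name is "scene" or "top"; returns the picture (400x640x3 uint8, blue, green, red); there is no depth.
- viewer.camera_params(name): a dict with "fov_y" (degrees; the focal length in pixels is half the picture's height over the tangent of half this angle, whatever the lens; pixels are square), "cx", "cy" (the principal point, pixels), "xyz" and "attitude" of the camera in the world. Camera axes: x right, y up, looking along -z (the intrinsics and any distortion apply to the point x, -y, -z); pixel columns grow to the right and rows downward; lengths in m; the calibration is good to about 2 mm. A picture is of the moment at which its call begins. camera_params takes no time and is no camera call.
- sign_off(): hands the job in; it is judged then, once.
Trained networks look in the newest picture that a camera, given by its name, has taken for a name from the list of things; names that differ only in an ending like _2 or _b are one class to them, and where a whole thing is asked for, a point or a joint stands for the part that bears it (a point fixed in the world has none). Each returns a list of dicts, best first, with "confidence" (0 to 1); they miss things now and then, are a little off and sometimes report something else, mostly with a low value. They report only what shows in the picture. A call takes as long as a camera call. They do not tell look-alikes from the thing itself.
- viewer.look_for(camera, name): "extent" ([left, top, width, height] as shares, 0 to 1, of the picture: columns of its width, rows of its height, round what is visible of it).
- viewer.outline_of(camera, name): "mask" (400x640 bool, what is visible of it) and "extent" ([left, top, width, height] as shares, 0 to 1, of the picture: columns of its width, rows of its height, round what is visible of it).
- viewer.pinpoint(camera, name): "xy" ([column, row] as shares, 0 to 1, of the picture: columns of its width, rows of its height: a listed point, or the origin of a listed thing).
The state is a dict: "time": time; "qpos": joint angles; "dq": joint speeds; "joint_efforts": joint torques, N m; "eef_pos": TCP position; "tcp_rot": TCP orientation; "contact_force": force on the tool from outside, world axes, zero at the start; "wrist_torque": the same for the moment, N m; "opening": opening from 0.0 (shut) to 1.0 (fully open); "finger_force": force on a finger pad.
Only numpy, scipy, OpenCV 4.12 (cv2) and the standard library are available. Lean on these libraries where they do the work, as an engineer would, in place of code of your own. Each camera call takes 0.05 s, during which the arm holds its last target. There are 200 camera calls.

## Task

The amplifier module lies askew in the test nest, its notched corner at the locating pin. Swing it round on that pin, flat on the deck and without ramming it, until the sprung roller snaps into the V-notch in its end; the diagonally opposite corner gives the leverage, and the notched corner must stay at the pin. Then press the module's side against the rest pad with about 15 N for a second, to bed the earth contact, and take your hand away. Keep off the electronics and leave the loose things lying about where they are.

Things in the scene. Friction and masses are not known exactly. Their poses are not given: they have to be found in the camera images.
- module: Amplifier module, 0.5-0.8 kg, too wide to grip: bare aluminium base plate 160 x 110 x 10 mm lying on the deck, electronics on top. Origin: centre of the round notch in one corner, on the underside; plate spans x -6 to 154, y -6 to 104, z 0 to 10 mm. Starts turned 0.38 to 0.73 rad anticlockwise (seen from above) from home, so it swings home clockwise; home has its axes parallel to the nest's.
- push_corner (a point): The module's plain corner diagonally opposite the notch, (154, 104, 5) mm in the module's frame, half-way up the plate. Push near it on the long edge y = 104, towards the module's -y; the metal is bare for 14 mm in from that edge.
- roller_notch (a point): Mouth of the V-notch in the module's end edge x = 154, at (154, 16, 5) mm in the module's frame: 14 mm wide, 7 mm deep. The corner beside it, (154, -6), has an 8 mm chamfer that meets the catch's roller first.
- pin (a point): Locating pin's axis at deck height: upright steel dowel 16 mm across, 18 mm tall. The module's notch (22 mm across, open outwards through its corner) sits loosely at it, up to 8 mm short of bearing. The pin does not hook the notch: without some push towards the pin the corner may creep off. Home: notch centre 3 mm from this axis, to the nest's -x.
- nest: Test nest, fixed: base 280 x 260 mm, flat deck 25 mm above the bench. Origin under its middle. In its frame (mm): pin axis (-80, -60); rest pad 14 mm above the deck, x 12 to 44, y -84 to -66, its brass earth contact at y = -66 meets the module's long edge y = -6; catch housing 27 mm above the deck, x 90 to 136, y -65 to -23; terminal block 32 mm above it, x 96 to 132, y 70 to 122.
- catch (a joint): Sprung roller catch (brass roller 14 mm across, upright): travel in m along the nest's +x, 0 fully out, growing as it is pushed back; roller axis at (73, -44) mm in the nest's frame at 0. Spring 6 N at 0, +0.6 N per mm. The chamfered corner meets it some 0.15 rad before home and drives it to about 0.005 (8 to 18 N at the push corner); it then snaps into the V-notch and reads 0 to 0.002.
- electronics: Circuit board and parts on the module's plate (heat sink, transformer, capacitors, connector), up to 43 mm above the module's underside, over x 16 to 138, y 8 to 90 mm of the module's frame (same origin and axes). Not to be touched.
- probe: Black test probe, 120 mm long, 12 mm thick, lying on the nest's deck on the far side of the rest pad. Origin under its middle. Bystander: leave it where it is.
- spool: Grey solder spool, 60 mm across, 44 mm tall, standing beside the nest. Origin under its middle. Bystander: leave it where it is.
- screwdriver: Screwdriver with a black handle, 190 mm long, lying beside the nest. Origin under its middle. Bystander: leave it where it is.
- headphones: Black headphones, about 190 mm wide, 80 mm tall. Origin on the bench at the middle of the headband's arc. Bystander: leave it where it is.
- disk_drive: Opened disk drive, 146 x 102 x 26 mm. Origin under its middle. Bystander: leave it where it is.
- strap_plate: Pale flat strap plate with two holes, 110 x 44 x 5 mm. Origin under its middle. Bystander: leave it where it is.
- parts_tin: Low steel dish, 100 mm across, 30 mm tall. Origin under its middle. Bystander: leave it where it is.
Things that resemble listed ones, but are neither listed nor needed, are in the scene too. What is shaped like the module but blue or turquoise is not meant.

How it is judged:
On the way:
1. with the module home and snapped in, it is pressed with 8 to 25 N for 0.4 s (angle between the x axis of module and the x axis of nest, either way round below 0.035 rad and horizontal distance between module and pin below 0.006 m and value of joint catch below 0.003 m and contact force between the fingers and module between 8 and 25 N), for 0.4 s.
At the end, for the whole second after the job is handed in: Module flat and at rest, within 2 degrees of square with the nest, notch centre within 6 mm of the pin axis, roller snapped into the V-notch (catch below 3 mm) (angle between the x axis of module and the x axis of nest, either way round below 0.035 rad and horizontal distance between module and pin below 0.006 m and value of joint catch below 0.003 m and angle between module's own z axis and vertical below 0.03 rad and linear speed of module below 0.01 m/s); the robot touches nothing.
It fails at once if the notched corner leaves the pin (more than 16 mm) (horizontal distance between module and pin above 0.016 m).
It fails at once if the electronics are touched (contact force between any of the fingers, the arm and electronics above 1 N).
It fails at once if something lying around the nest is shifted by more than 15 mm (distance of any of probe, spool, screwdriver, headphones, disk_drive, strap_plate, parts_tin from where it was at the start of the episode above 0.015 m).
It fails at once if the module is rammed: pushed with more than 40 N (contact force between the fingers and module above 40 N).
It fails at once if the module is lifted or tipped off the deck (height (world z) of module above 0.035 m or angle between module's own z axis and vertical above 0.12 rad).
It also fails if it takes over 48 s, if anything falls off the work surface, if the arm or the gripper's body presses on something with over 40 N, if the wrist force passes 120 N, or if a joint passes its speed limit or range.

## Working session

There is one attempt and no reset: what is moved stays moved. The work goes in short steps, Python scripts to look and compute and a shell command to move; the robot and the scene stay as the last step left them, time stands still between calls to the robot, and variables do not carry over. Pictures are saved under pics/ and viewed, at most 10 in all, crops included, and the job is handed in when it is done.

```bash
mkdir -p pics
cat > h.py <<'E'
import numpy as np,cv2
from plant import get_state,viewer,sign_off,ctrl
from scipy.spatial.transform import Rotation as R
def ray(cam,u,v):
    p=viewer.camera_params(cam);f=200/np.tan(np.radians(p["fov_y"])/2)
    d=np.array([(u-p["cx"])/f,-(v-p["cy"])/f,-1]);
    a=np.array(p["attitude"]);r=R.from_quat(a) if a.size==4 else R.from_matrix(a)
    return np.array(p["xyz"]),r.apply(d)
def at(cam,u,v,z):
    o,d=ray(cam,u,v);return o+d*(z-o[2])/d[2]
def proj(cam,P):
    p=viewer.camera_params(cam);f=200/np.tan(np.radians(p["fov_y"])/2)
    a=np.array(p["attitude"]);r=R.from_quat(a) if a.size==4 else R.from_matrix(a)
    q=r.inv().apply(np.array(P)-p["xyz"]);return p["cx"]-f*q[0]/q[2],p["cy"]+f*q[1]/q[2]
E
python3 - <<'E'
from h import *
for c in("top","scene"):
    print(viewer.camera_params(c))
    cv2.imwrite(f"pics/{c}0.png",viewer.read_camera(c))
    for n,z in(("module",.025),("push_corner",.03),("roller_notch",.03),("pin",.025),("nest",0)):
        for r in viewer.pinpoint(c,n)[:3]:
            u,v=r["xy"][0]*640,r["xy"][1]*400
            print(n,round(r["confidence"],2),round(u,1),round(v,1),at(c,u,v,z).round(4))
s=get_state();print(s)
E
```

```text
{'fov_y': 45.245097514248485, 'cx': 311.92826958345086, 'cy': 198.1920590398971, 'xyz': array([ 0.0781243 , -0.03328418,  1.53726938]), 'attitude': array([-0.07787968,  0.07790577,  0.71894308, -0.68628441])}
module 0.87 291.7 179.9 [0.4815 0.0218 0.025 ]
module 0.83 438.0 211.7 [ 0.3542 -0.4428  0.025 ]
module 0.75 200.7 300.4 [0.1107 0.3164 0.025 ]
push_corner 0.72 414.7 259.5 [ 0.2049 -0.3531  0.03  ]
push_corner 0.62 213.9 242.1 [0.289  0.2745 0.03  ]
push_corner 0.58 249.0 140.5 [0.6215 0.1578 0.03  ]
roller_notch 0.86 277.9 131.6 [0.6482 0.0614 0.03  ]
roller_notch 0.66 229.2 263.2 [0.2204 0.2268 0.03  ]
roller_notch 0.66 395.6 235.5 [ 0.2832 -0.2998  0.03  ]
pin 0.81 291.1 176.0 [0.4948 0.0234 0.025 ]
pin 0.63 153.2 191.6 [0.4635 0.4722 0.025 ]
pin 0.38 175.0 144.3 [0.6218 0.4043 0.025 ]
nest 0.87 286.4 152.1 [0.5855 0.0369 0.    ]
{'fov_y': 56.347123227152494, 'cx': 315.9862267794027, 'cy': 193.96787350582898, 'xyz': array([1.04882279, 0.34827544, 0.86309083]), 'attitude': array([0.18331926, 0.31402448, 0.80169309, 0.47441634])}
module 0.97 456.8 183.9 [0.1262 0.3379 0.025 ]

[... 570 characters left out ...]
': array([ 9.62995172e-01,  2.86265287e-01,  1.57669502e+00, -2.60261823e-06,
        1.27862573e+00, -1.49969115e-01]), 'dq': array([ 4.67040225e-05, -2.38441103e-04, -1.32104271e-03,  1.63313411e-03,
       -1.77293271e-03, -3.21836056e-04]), 'joint_efforts': array([-9.94272814e-04, -4.05666089e+01, -2.92739707e+01, -1.95384278e-04,
        6.58119861e-04, -2.74808230e-06]), 'eef_pos': array([0.29829809, 0.60549086, 0.20755074]), 'tcp_rot': array([2.26921590e-01, 9.73913031e-01, 2.61614056e-06, 2.38282897e-06]), 'contact_force': array([-0.47222385, -0.31138088, -0.30542385]), 'wrist_torque': array([-0.04380868,  0.02926414,  0.07423059]), 'finger_force': 0.0, 'opening': 1.0035667992153692}
```

View pics/top0.png

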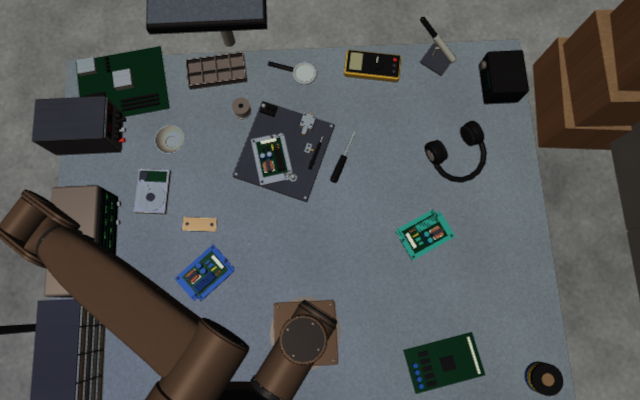

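View pics/scene0.png

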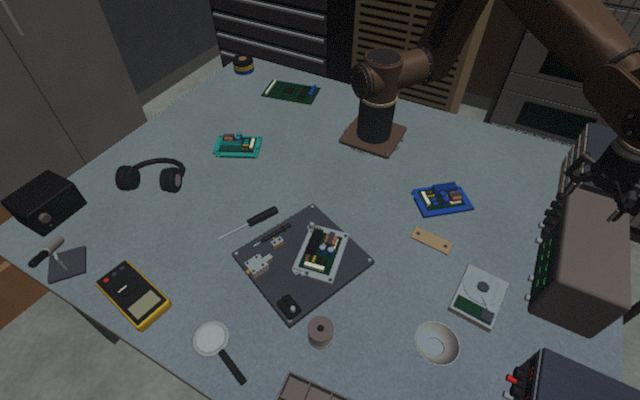

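The top view shows the nest centred near (285,150) px, with the module at (270,158), pin near (291,176), pad (308,148), catch (306,123) and terminal block (268,109). The blue and turquoise decoys are elsewhere. I'll enlarge the nest to get its corners.

Run:
```python
from h import *
a=cv2.imread("pics/top0.png")[95:205,225:345];b=cv2.imread("pics/scene0.png")[195:330,225:385]
g=lambda x:np.clip(x.astype(float)*1.8,0,255).astype(np.uint8)
cv2.imwrite("pics/c1.png",g(cv2.resize(a,None,fx=5,fy=5,interpolation=cv2.INTER_CUBIC)))
cv2.imwrite("pics/c2.png",g(cv2.resize(b,None,fx=4.4,fy=4.4,interpolation=cv2.INTER_CUBIC)))
```

```text
(no output)
```

View pics/c1.png

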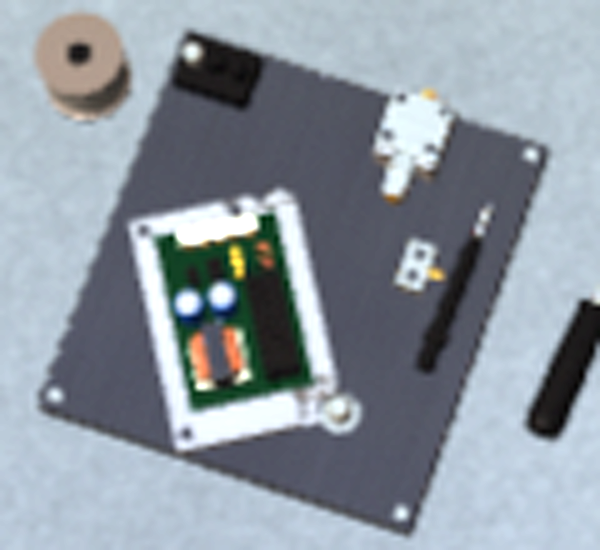

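View pics/c2.png

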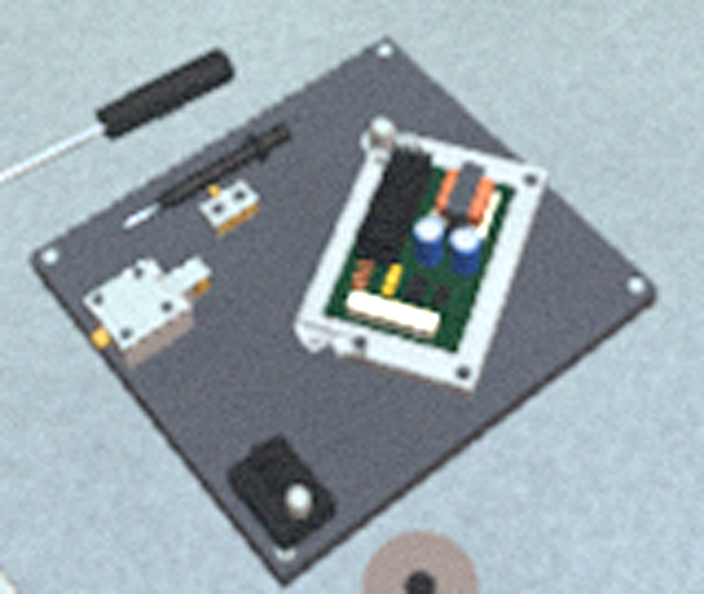

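The crops show the deck corners, pin top, and the module with its push corner at top-crop (130,220) and scene-crop (475,388). I'll fit both poses.

```bash
cat > fit.py <<'E'
from h import *
from scipy.optimize import least_squares
T=lambda c,r:("top",225+(c-2)/5,95+(r-2)/5)
S=lambda c,r:("scene",225+(c-2)/4.4,195+(r-2)/4.4)
def fit(pts,x0):
    def f(x):
        c,s=np.cos(x[2]),np.sin(x[2]);o=[]
        for (cam,u,v),(a,b,z) in pts:
            q=proj(cam,[x[0]+c*a-s*b,x[1]+s*a+c*b,z]);o+=[q[0]-u,q[1]-v]
        return np.array(o)
    r=least_squares(f,x0);return r.x,f(r.x)
E
python3 - <<'E'
from fit import *
k=.14;l=.13
C=[(k,l,.025),(k,-l,.025),(-k,-l,.025),(-k,l,.025),(-.08,-.06,.043)]
t=[T(188,30),T(550,148),T(410,533),T(42,407),T(342,410)]
s=[S(285,583),S(33,262),S(388,38),S(655,295),S(382,130)]
M=[(.154,.104,.035),(-.006,.104,.035)]
mt=[T(130,220),T(183,450)];ms=[S(475,388),S(548,172)]
for nm,A,B,P in(("nest",t,s,C),("mod",mt,ms,M)):
    for q in(list(zip(A,P)),list(zip(B,P)),list(zip(A,P))+list(zip(B,P))):
        x,r=fit(q,[.58,.04,0.] if nm=="nest" else [.5,.02,.4]);print(nm,x.round(4),np.abs(r).max().round(2),r.round(1))
E
```

```text
nest [ 0.5854  0.0429 -0.3808] 0.85 [-0.  -0.   0.4  0.   0.7  0.3 -0.9  0.  -0.1 -0.4]
nest [ 0.5908  0.0507 -0.3811] 1.64 [-0.4  0.4 -1.3 -0.4 -0.2  0.1  1.6 -0.6  0.2 -0.1]
nest [ 0.5883  0.0473 -0.3802] 2.19 [-1.4 -0.7 -1.  -0.8 -0.7 -0.5 -2.2 -0.7 -1.5 -1.2 -1.  -1.2 -1.7 -1.6
 -0.8 -0.8  0.8 -1.9 -0.5 -1.2]
mod [0.4946 0.0197 0.1958] 0.21 [ 0.   0.2 -0.  -0.2]
mod [0.4924 0.027  0.1826] 0.29 [-0.1  0.2  0.1 -0.3]
mod [0.4934 0.024  0.1903] 1.4 [-1.   0.4 -1.4  0.1 -0.8 -0.1 -1.  -0.7]
```

Nest is about (0.588, 0.047, −0.381 rad) and the module about (0.493, 0.024, +0.19 rad), so it has roughly 0.57 rad to swing. I'll push flat-fingered at module x≈110, opposite the pad, which also keeps the notch bearing on the pin. First I'll travel there with the fingers shut.

```bash
python3 -m handwheel '[[[0,-0.0242,-0.0143,0,0],[0,-0.0242,-0.0143,0,0],[0,-0.0242,-0.0143,0,0],[0,-0.0242,-0.0143,0,0],[0,-0.0242,-0.0143,0,0],[0,-0.0242,-0.0143,0,0],[0,-0.0242,-0.0143,0,0],[0,-0.0242,-0.0143,0,0],[0,-0.0242,-0.0143,0,0]]]'
python3 -m handwheel '[[[0,-0.0242,-0.0143,0,0],[0,-0.0242,-0.0143,0,0],[0,-0.0242,-0.0143,0,0],[0,-0.0242,-0.0143,0,0],[0,-0.0242,-0.0143,0,0],[0,-0.0242,-0.0143,0,0],[0,-0.0242,-0.0143,0,0],[0,-0.0242,-0.0143,0,0],[0,-0.0242,-0.0143,0,0]]]'
python3 -m handwheel '[[[0,0,0,0.02,-6.2],[0,0,0,0.02,-6.2],[0,0,0,0.02,-6.2],[0,0,0,0.02,-6.2],[0,0,0,0.02,-6.2],[0,0,0,0.02,-6.2],[0,0,0,0,0],[0,0,0,0,0]]]'
cat > st.py <<'E'
from h import *
# pose of the TCP expressed in module coords at the last known module pose given on argv
import sys
s=get_state();p=s["eef_pos"];r=R.from_quat(s["tcp_rot"]);y=r.apply([0,1,0])
print("t",round(s["time"],2),"p",p.round(4),"yaw of tool y deg",np.degrees(np.arctan2(y[1],y[0])).round(1),"F",np.round(s["contact_force"],1),"open",round(s["opening"],2))
print("F in tool axes",r.inv().apply(s["contact_force"]).round(1))
def inframe(x,q):
    c,n=np.cos(x[2]),np.sin(x[2]);d=np.array(q[:2])-x[:2];return np.array([c*d[0]+n*d[1],-n*d[0]+c*d[1]]).round(4)
if __name__=="__main__":
    print("nest frame",inframe([.588,.047,-.381],p))
E
python3 - <<'E'
import st
from h import *
p=st.p
print(st.inframe([.4934,.024,.19],p))
for c in("top","scene"):
    im=viewer.read_camera(c);cv2.imwrite(f"pics/{c}1.png",im);print(c,np.round(proj(c,p),1))
    cv2.imwrite(f"pics/{c}1.png",im)
u,v=map(int,proj("top",p));a=cv2.imread("pics/top1.png")[95:205,225:345]
b=cv2.imread("pics/scene1.png")[195:305,225:385]
g=lambda x:np.clip(cv2.resize(x,None,fx=4.4 if x.shape[1]>130 else 5,fy=4.4 if x.shape[1]>130 else 5,interpolation=cv2.INTER_CUBIC).astype(float)*1.6,0,255).astype(np.uint8)
cv2.imwrite("pics/d1.png",g(a));cv2.imwrite("pics/d2.png",g(b))
E
```

```text
time: 1.35
eef_pos: [0.4374, 0.3926, 0.2078]
tcp_rot: [0.227, 0.974, 0.0, 0.0]
contact_force: [0.5, -0.3, 0.2]
opening: 0.001
finger_force: 0.0
time: 2.1
eef_pos: [0.5759, 0.1808, 0.2078]
tcp_rot: [0.227, 0.974, 0.0, 0.0]
contact_force: [1.2, 0.4, -0.0]
opening: 0.001
finger_force: 0.0
time: 2.77
eef_pos: [0.5744, 0.1819, 0.0865]
tcp_rot: [-0.094, 0.996, -0.0, -0.001]
contact_force: [0.6, -0.1, 0.4]
opening: 0.001
finger_force: 0.0
t 2.77 p [0.5744 0.1819 0.0865] yaw of tool y deg 100.8 F [ 0.6 -0.1  0.4] open 0.0
F in tool axes [-0.6 -0.3 -0.4]
[0.1093 0.1398]
top [239.3 149. ]
scene [351.6 260.3]
```

View pics/d2.png

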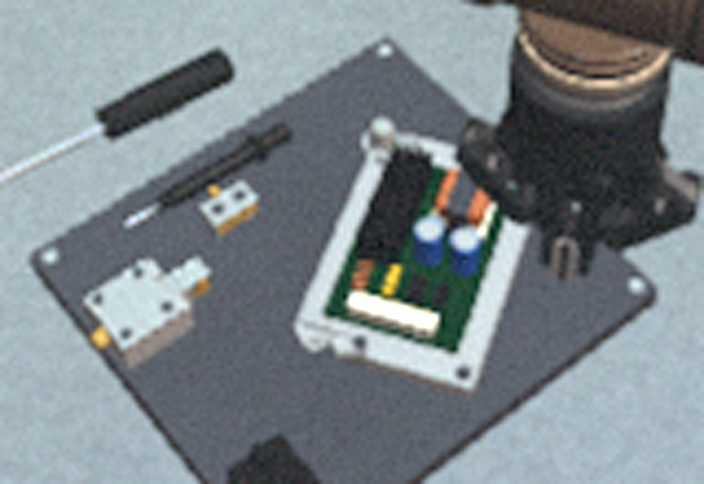

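The scene view shows the shut fingertips at crop (565,278), clear of the module's long edge and about level with module x≈110. Next I descend to plate height and creep in until contact.

```bash
python3 -m handwheel '[[[0,0,0,0.012,0],[0,0,0,0.012,0],[0,0,0,0.012,0],[0,0,0,0.012,0],[0,0,0,0.0095,0],[0,0,0,0,0],[0,0,0,0,0]]]'
python3 -m handwheel '[[[0,0,-0.003,0,0],[0,0,-0.003,0,0],[0,0,-0.003,0,0],[0,0,-0.0015,0,0],[0,0,0,0,0],[0,0,0,0,0]]]'; python3 st.py
python3 -m handwheel '[[[0,0,-0.0015,0,0],[0,0,-0.0015,0,0],[0,0,-0.0015,0,0]]]'; python3 st.py
python3 -m handwheel '[[[0,0,-0.0015,0,0],[0,0,-0.0015,0,0],[0,0,-0.0015,0,0]]]'; python3 st.py
```

```text
time: 3.45
eef_pos: [0.5744, 0.182, 0.0286]
tcp_rot: [-0.096, 0.995, -0.0, -0.001]
contact_force: [-0.5, -0.6, -0.5]
opening: 0.005
finger_force: 0.0
time: 3.95
eef_pos: [0.5775, 0.1716, 0.0304]
tcp_rot: [-0.095, 0.995, 0.0, 0.0]
contact_force: [-0.6, 0.6, 0.5]
opening: 0.004
finger_force: 0.0
t 3.95 p [0.5775 0.1716 0.0304] yaw of tool y deg 100.9 F [-0.6  0.6  0.5] open 0.0
F in tool axes [ 0.5  0.7 -0.5]
nest frame [-0.056   0.1117]
time: 4.2
eef_pos: [0.5781, 0.1673, 0.03]
tcp_rot: [-0.096, 0.995, -0.0, -0.0]
contact_force: [-0.8, -0.5, 0.1]
opening: 0.001
finger_force: 0.0
t 4.2 p [0.5781 0.1673 0.03  ] yaw of tool y deg 101.0 F [-0.8 -0.5  0.1] open 0.0
F in tool axes [ 0.8 -0.4 -0.1]
nest frame [-0.0539  0.108 ]
time: 4.45
eef_pos: [0.579, 0.1628, 0.03]
tcp_rot: [-0.096, 0.995, -0.0, -0.0]
contact_force: [-0.7, -0.0, -0.5]
opening: 0.0
finger_force: 0.0
t 4.45 p [0.579  0.1628 0.03  ] yaw of tool y deg 101.0 F [-0.7 -0.  -0.5] open 0.0
F in tool axes [0.7 0.1 0.5]
nest frame [-0.0514  0.1041]
```

```bash
for i in 1 2 3 4; do :; done
python3 -m handwheel '[[[0,0,-0.0015,0.001,0],[0,0,-0.0015,0,0],[0,0,-0.001,0,0],[0,0,0,0,0]]]'; python3 st.py
python3 -m handwheel '[[[0,0,-0.0015,0,0],[0,0,-0.0015,0,0],[0,0,-0.0015,0,0]]]'; python3 st.py
python3 -m handwheel '[[[0,0,-0.0015,0,0],[0,0,-0.0015,0,0],[0,0,-0.0015,0,0]]]'; python3 st.py
```

```text
time: 4.78
eef_pos: [0.5797, 0.1588, 0.0289]
tcp_rot: [-0.095, 0.995, -0.0, -0.0]
contact_force: [0.7, -1.1, -0.5]
opening: -0.002
finger_force: 0.0
t 4.78 p [0.5797 0.1588 0.0289] yaw of tool y deg 101.0 F [ 0.7 -1.1 -0.5] open -0.0
F in tool axes [-0.5 -1.2  0.5]
nest frame [-0.0492  0.1007]
time: 5.03
eef_pos: [0.5806, 0.1545, 0.0291]
tcp_rot: [-0.096, 0.995, -0.0, 0.0]
contact_force: [0.4, -0.9, -0.7]
opening: -0.002
finger_force: 0.0
t 5.03 p [0.5806 0.1545 0.0291] yaw of tool y deg 101.0 F [ 0.4 -0.9 -0.7] open -0.0
F in tool axes [-0.2 -1.   0.7]
nest frame [-0.0468  0.0971]
time: 5.28
eef_pos: [0.5815, 0.15, 0.029]
tcp_rot: [-0.096, 0.995, -0.0, 0.0]
contact_force: [-0.2, 0.5, -1.0]
opening: -0.005
finger_force: 0.0
t 5.28 p [0.5815 0.15   0.029 ] yaw of tool y deg 101.0 F [-0.2  0.5 -1. ] open -0.01
F in tool axes [0.1 0.5 1. ]
nest frame [-0.0443  0.0932]
```

```bash
python3 -m handwheel '[[[0,0,-0.0015,0,0],[0,0,-0.0015,0,0]]]' >/dev/null; python3 st.py
python3 -m handwheel '[[[0,0,-0.0015,0,0],[0,0,-0.0015,0,0]]]'>/dev/null; python3 st.py
python3 -c "
from h import *
for c in('top','scene'): cv2.imwrite(f'pics/{c}2.png',viewer.read_camera(c))
a=cv2.imread('pics/scene2.png')[205:305,280:390]
cv2.imwrite('pics/e2.png',np.clip(cv2.resize(a,None,fx=6,fy=6,interpolation=2).astype(float)*1.8,0,255).astype(np.uint8))
print(proj('scene',get_state()['eef_pos']))"
```

```text
t 5.45 p [0.5821 0.1471 0.029 ] yaw of tool y deg 101.0 F [ 0.8 -0.2 -1. ] open 0.0
F in tool axes [-0.8 -0.3  1. ]
nest frame [-0.0427  0.0907]
t 5.62 p [0.5826 0.1441 0.029 ] yaw of tool y deg 101.0 F [-0.8 -0.5 -0. ] open -0.0
F in tool axes [ 0.9 -0.4  0. ]
nest frame [-0.0411  0.0882]
(np.float64(335.29713742511683), np.float64(268.93825778790693))
```

View pics/e2.png

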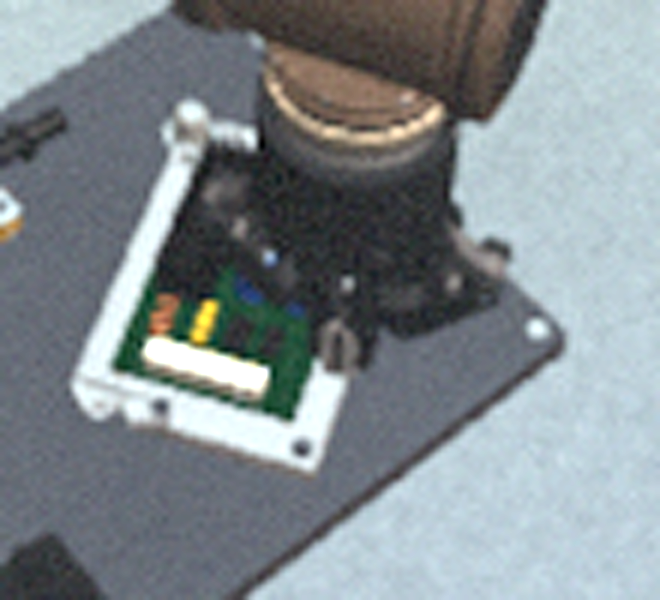

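The fingertip sits at crop (345,370), just about at the plate's long edge, and the push corner at (315,470) hasn't moved yet. I'll correct the scene-based fit with the ~2 px fingertip offset.

```bash
python3 - <<'E'
from fit import *
import st
k=.14;l=.13
S2=lambda c,r:("scene",225+(c-2)/4.4-2.2,195+(r-2)/4.4+2.2)
C=[(k,l,.025),(k,-l,.025),(-k,-l,.025),(-k,l,.025),(-.08,-.06,.043)]
s=[S2(285,583),S2(33,262),S2(388,38),S2(655,295),S2(382,130)]
x,r=fit(list(zip(s,C)),[.58,.04,-.38]);print("nest",x.round(4),st.inframe(x,st.p))
x,r=fit([(S2(475,388),(.154,.104,.035)),(S2(548,172),(-.006,.104,.035))],[.5,.02,.2]);print("mod",x.round(4),st.inframe(x,st.p))
E
python3 -m handwheel '[[[0,0,-0.0015,0,0],[0,0,-0.0015,0,0]]]' >/dev/null; python3 st.py
python3 -m handwheel '[[[0,0,-0.0015,0,0],[0,0,-0.0015,0,0]]]'>/dev/null; python3 st.py
```

```text
t 5.72 p [0.5827 0.144  0.0291] yaw of tool y deg 101.0 F [ 0.3 -0.5  1.3] open 0.0
F in tool axes [-0.2 -0.6 -1.3]
nest [ 0.5992  0.049  -0.3788] [-0.0505  0.0822]
mod [0.5013 0.0248 0.1855] [0.102  0.1022]
t 5.88 p [0.5832 0.1413 0.029 ] yaw of tool y deg 101.0 F [-0.3 -0.2 -0.1] open 0.0
F in tool axes [ 0.3 -0.2  0.1]
nest frame [-0.0395  0.0857]
t 6.05 p [0.5838 0.1383 0.029 ] yaw of tool y deg 101.0 F [-0.4  0.6  0.4] open -0.0
F in tool axes [ 0.2  0.7 -0.4]
nest frame [-0.0379  0.0831]
```

Run:
```python
from h import *
a0=cv2.imread('pics/scene2.png')
im=viewer.read_camera('scene');cv2.imwrite('pics/scene3.png',im)
for n in("push_corner","roller_notch","module"):
    for r in viewer.pinpoint('scene',n): print(n,round(r["confidence"],2),np.round(np.array(r["xy"])*[640,400],1))
t=viewer.read_camera('top');cv2.imwrite('pics/top3.png',t)
for n in("push_corner","roller_notch","module"):
    for r in viewer.pinpoint('top',n): print(n,round(r["confidence"],2),np.round(np.array(r["xy"])*[640,400],1))
a=np.hstack([a0[205:305,280:380],im[205:305,280:380]])
cv2.imwrite('pics/e3.png',np.clip(cv2.resize(a,None,fx=4,fy=4,interpolation=2).astype(float)*1.8,0,255).astype(np.uint8))
```

```text
push_corner 0.8 [421.2 214.9]
push_corner 0.78 [332.4 282.4]
push_corner 0.71 [261.7 138. ]
roller_notch 0.85 [300.8 273.8]
roller_notch 0.83 [412.1 194. ]
roller_notch 0.57 [259.4 150.7]
module 0.87 [454.9 184.9]
module 0.81 [312.1 226.4]
module 0.57 [211.5 159.2]
push_corner 0.71 [414.7 259.2]
roller_notch 0.86 [396.  233.7]
roller_notch 0.74 [278.  131.6]
module 0.74 [435.5 208. ]
module 0.66 [290.7 176.2]
module 0.26 [290.3 177.7]
```

View pics/e3.png

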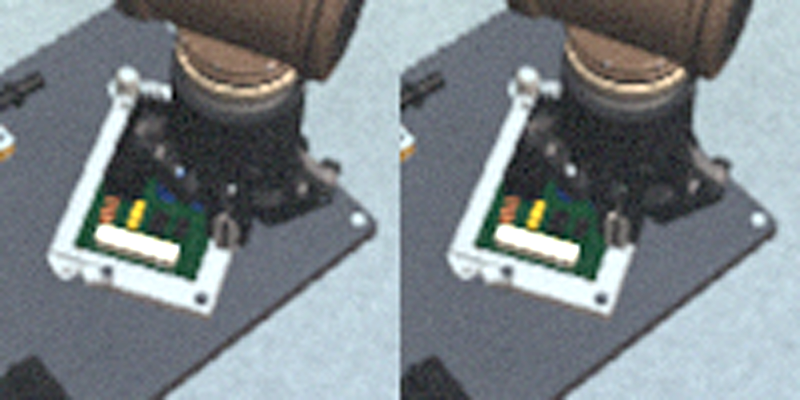

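The finger seems to be over the plate rather than beside it, as there is no force even though the image overlaps the edge. I'll back off 35 mm and feel for the deck.

```bash
python3 -m handwheel '[[[0,0,0.008,0,0],[0,0,0.009,0,0],[0,0,0.009,0,0],[0,0,0.009,0,0],[0,0,0,0,0],[0,0,0,0,0]]]' >/dev/null; python3 st.py
python3 -m handwheel '[[[0,0,0,0.001,0],[0,0,0,0.001,0],[0,0,0,0.001,0],[0,0,0,0,0]]]'>/dev/null; python3 st.py
python3 -m handwheel '[[[0,0,0,0.001,0],[0,0,0,0.0005,0],[0,0,0,0,0]]]'>/dev/null; python3 st.py
```

```text
t 6.95 p [0.5768 0.1737 0.029 ] yaw of tool y deg 101.1 F [0.5 0.1 0.5] open 0.0
F in tool axes [-0.5 -0.  -0.5]
nest frame [-0.0575  0.1134]
t 7.28 p [0.5769 0.1724 0.0257] yaw of tool y deg 100.9 F [ 0.2 -1.   0.5] open -0.0
F in tool axes [ 0.  -1.  -0.5]
nest frame [-0.0569  0.1123]
t 7.53 p [0.577  0.1726 0.0243] yaw of tool y deg 101.0 F [-0.9 -0.4  0.3] open -0.0
F in tool axes [ 0.9 -0.3 -0.3]
nest frame [-0.0569  0.1125]
```

```bash
for k in 1; do python3 -m handwheel '[[[0,0,0,0.001,0],[0,0,0,0.001,0],[0,0,0,0,0]]]'>/dev/null; python3 st.py|head -1
python3 -m handwheel '[[[0,0,0,0.001,0],[0,0,0,0.001,0],[0,0,0,0,0]]]'>/dev/null; python3 st.py|head -1
python3 -m handwheel '[[[0,0,0,0.001,0],[0,0,0,0.001,0],[0,0,0,0,0]]]'>/dev/null; python3 st.py|head -1
done
```

```text
t 7.78 p [0.5769 0.1727 0.0223] yaw of tool y deg 101.0 F [0.  0.1 0.2] open 0.0
t 8.03 p [0.5769 0.1727 0.0202] yaw of tool y deg 101.0 F [-0.5 -1.2  0.2] open -0.0
t 8.28 p [0.5769 0.1727 0.0183] yaw of tool y deg 101.0 F [-0.3  0.6  0.6] open -0.0
```

```bash
for k in 1; do python3 -m handwheel '[[[0,0,0,0.001,0],[0,0,0,0.001,0],[0,0,0,0,0]]]'>/dev/null; python3 st.py|head -1
python3 -m handwheel '[[[0,0,0,0.001,0],[0,0,0,0,0]]]'>/dev/null; python3 st.py|head -1
python3 -m handwheel '[[[0,0,0,0.001,0],[0,0,0,0,0]]]'>/dev/null; python3 st.py|head -1
done
python3 - <<'E'
from h import *
im=viewer.read_camera('scene');cv2.imwrite('pics/scene4.png',im);print(proj('scene',get_state()['eef_pos']))
a=im[215:305,300:400]
cv2.imwrite('pics/e4.png',np.clip(cv2.resize(a,None,fx=6,fy=6,interpolation=2).astype(float)*2.2,0,255).astype(np.uint8))
E
```

```text
t 8.53 p [0.5769 0.1727 0.0163] yaw of tool y deg 101.0 F [ 0.9 -0.4 -0.1] open 0.0
t 8.7 p [0.5769 0.1727 0.0153] yaw of tool y deg 101.0 F [-0.2  0.6  0.1] open 0.0
t 8.87 p [0.577  0.1727 0.0143] yaw of tool y deg 101.0 F [ 0.3  0.1 -0. ] open -0.0
(np.float64(346.05763679478594), np.float64(274.9317301134531))
```

View pics/e4.png

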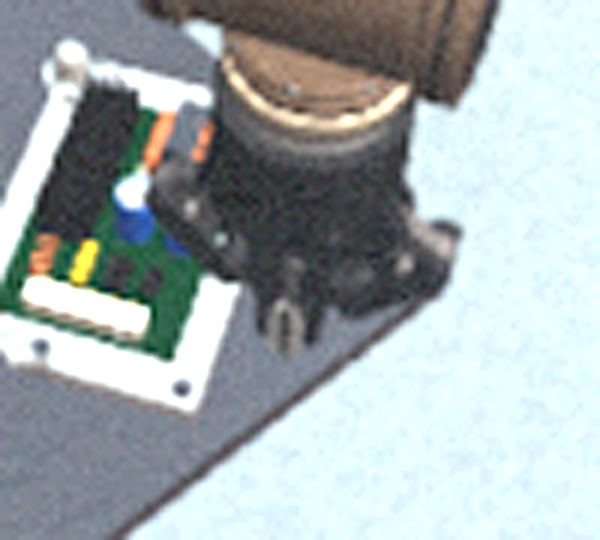

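The tip is at crop (287,352), over the deck. The gripper's wide knuckles lie along tool y, reaching over the electronics, so later I'll turn the tool 90° and push with the narrow side. First I'll keep feeling for the deck.

```bash
python3 -m handwheel '[[[0,0,0,0.001,0],[0,0,0,0,0]]]'>/dev/null; python3 st.py|head -1
python3 -m handwheel '[[[0,0,0,0.001,0],[0,0,0,0,0]]]'>/dev/null; python3 st.py|head -1
python3 -m handwheel '[[[0,0,0,0.001,0],[0,0,0,0,0]]]'>/dev/null; python3 st.py|head -1
python3 -c "
from h import *
s=get_state();print(s['qpos'].round(3),ctrl.pinch_z,[a for a in dir(ctrl) if a[0]!='_'])"
```

```text
t 9.08 p [0.577  0.1727 0.0134] yaw of tool y deg 101.0 F [-0.6 -0.5 -0.7] open -0.0
t 9.25 p [0.577  0.1727 0.0123] yaw of tool y deg 101.0 F [-0.4 -0.6 -0.5] open 0.0
t 9.42 p [0.577  0.1727 0.0113] yaw of tool y deg 101.0 F [ 0.1 -0.9  0.7] open -0.0
[ 0.123  0.362  1.876 -0.     0.904 -1.64 ] 0.0187 ['Unreachable', 'pinch_z']
```

Run:
```python
from h import *
import st
for z in(.0,.0143,.025,.035):
    q=at('scene',347.8,273.7,z);print(z,q.round(4),(q-st.p)[:2].round(4))
for z in(.025,.035):
    q=at('scene',337.5,266.7,z);print(z,q.round(4), "p was .5826 .1441")
cv2.imwrite('pics/top4.png',viewer.read_camera('top'))
for c in('top','scene'):
  for n in('pin','nest','module','push_corner','roller_notch','probe'):
    for r in viewer.pinpoint(c,n)[:3]: print(c,n,round(r["confidence"],2),np.round(np.array(r["xy"])*[640,400],1))
p=viewer.camera_params('scene');print(p['xyz'])
# robot base check: base origin projects
print(proj('scene',[0,0,0]),proj('top',[0,0,0]),[np.round(proj('scene',[x,y,0]),0) for x in(-.1,.1) for y in (-.1,.1)])
```

```text
t 9.42 p [0.577  0.1727 0.0113] yaw of tool y deg 101.0 F [ 0.1 -0.9  0.7] open -0.0
F in tool axes [ 0.  -0.9 -0.7]
0.0 [0.5635 0.1722 0.    ] [-0.0135 -0.0005]
0.0143 [0.5715 0.1751 0.0143] [-0.0054  0.0024]
0.025 [0.5775 0.1773 0.025 ] [0.0006 0.0046]
0.035 [0.5832 0.1793 0.035 ] [0.0062 0.0066]
0.025 [0.5717 0.145  0.025 ] p was .5826 .1441
0.035 [0.5774 0.1475 0.035 ] p was .5826 .1441
top pin 0.6 [292.2 176.3]
top nest 0.85 [285.4 153. ]
top module 0.76 [291.4 177.3]
top module 0.72 [435.4 209.5]
top module 0.52 [317.4 152.1]
top push_corner 0.76 [248.8 141.4]
top push_corner 0.73 [414.  259.4]
top push_corner 0.29 [277.1 131.5]
top roller_notch 0.96 [397.6 235.4]
top roller_notch 0.87 [277.5 130.2]
top roller_notch 0.58 [293.2 177.7]
top probe 0.55 [316.6 152.4]
scene pin 0.66 [310.4 232.4]
scene nest 0.67 [307.6 263.6]
scene module 0.92 [455.4 182.1]
scene module 0.62 [215.2 156.8]
scene push_corner 0.96 [260.  140.6]
scene push_corner 0.94 [421.2 217.1]
scene push_corner 0.64 [329.9 284.2]
scene roller_notch 0.9 [259.3 150.9]
scene roller_notch 0.71 [301.1 275. ]
scene probe 0.45 [274.1 237.9]
[1.04882279 0.34827544 0.86309083]
(np.float64(371.7525781269305), np.float64(135.33672994067433)) (np.float64(304.8399865972267), np.float64(332.2670565487349)) [array([358., 114.]), array([407., 129.]), array([335., 142.]), array([387., 160.])]
```

```bash
for i in 1; do
python3 -m handwheel '[[[0,0,0,0.001,0],[0,0,0,0.0005,0],[0,0,0,0,0]]]'>/dev/null; python3 st.py|head -1
python3 -m handwheel '[[[0,0,0,0.001,0],[0,0,0,0.0005,0],[0,0,0,0,0]]]'>/dev/null; python3 st.py|head -1
python3 -m handwheel '[[[0,0,0,0.001,0],[0,0,0,0,0]]]'>/dev/null; python3 st.py|head -1
done
```

```text
t 10.32 p [0.5769 0.1727 0.0098] yaw of tool y deg 101.0 F [0.  0.2 0.1] open -0.0
t 10.57 p [0.577  0.1727 0.0083] yaw of tool y deg 101.0 F [-0.3  0.5  0.9] open -0.0
t 10.73 p [0.577  0.1728 0.0073] yaw of tool y deg 101.0 F [-0.3  1.   0.5] open 0.0
```

```bash
for i in 1; do
python3 -m handwheel '[[[0,0,0,0.001,0],[0,0,0,0.001,0]]]'>/dev/null; python3 st.py|head -1
python3 -m handwheel '[[[0,0,0,0.001,0],[0,0,0,0.001,0]]]'>/dev/null; python3 st.py|head -1
done
python3 - <<'E'
from h import *
im=viewer.read_camera('scene');cv2.imwrite('pics/scene5.png',im);print(proj('scene',get_state()['eef_pos']))
a=np.hstack([cv2.imread('pics/scene4.png')[245:290,320:380],im[245:290,320:380]])
cv2.imwrite('pics/e5.png',np.clip(cv2.resize(a,None,fx=6.6,fy=6.6,interpolation=2).astype(float)*2.2,0,255).astype(np.uint8))
E
```

```text
t 10.9 p [0.5771 0.1728 0.0055] yaw of tool y deg 101.0 F [-0.2  0.1 -0. ] open -0.01
t 11.07 p [0.5771 0.1728 0.0034] yaw of tool y deg 101.0 F [ 0.5 -0.2  0.2] open -0.0
(np.float64(345.82703760708864), np.float64(277.13577413996364))
```

View pics/e5.png

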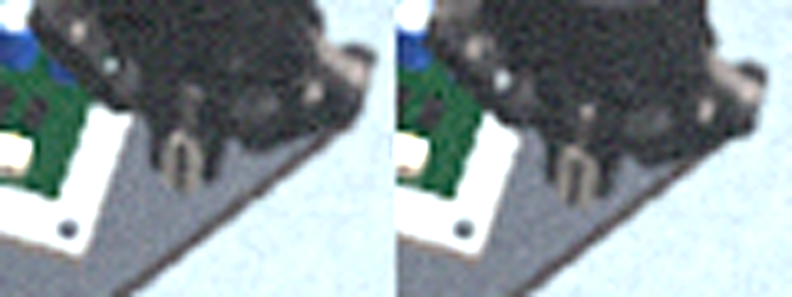

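```bash
for i in 1; do
python3 -m handwheel '[[[0,0,0,0.001,0],[0,0,0,0,0]]]'>/dev/null; python3 st.py|head -1
python3 -m handwheel '[[[0,0,0,0.001,0],[0,0,0,0,0]]]'>/dev/null; python3 st.py|head -1
python3 -m handwheel '[[[0,0,0,0.001,0],[0,0,0,0,0]]]'>/dev/null; python3 st.py|head -1
done
```

```text
t 11.28 p [0.5769 0.1727 0.0023] yaw of tool y deg 101.0 F [ 0.3 -0.9 -0.5] open -0.0
t 11.45 p [0.577  0.1727 0.0014] yaw of tool y deg 101.0 F [ 0.1 -0.6  0.4] open 0.0
t 11.62 p [0.5771 0.1727 0.0013] yaw of tool y deg 101.0 F [-2.2 -0.1  4.2] open -0.0
```

The finger met a surface at reported z≈0.001. The image shows the tip over the deck, so the true tip is likely ~24 mm above the reported TCP. I'll lift 2.5 mm, turn 90° so the knuckles lie along the edge, and creep in.

```bash
python3 -m handwheel '[[[0,0,0,-0.003,0],[0,0,0,0,7.1],[0,0,0,0,7.1],[0,0,0,0,7.1],[0,0,0,0,7.1],[0,0,0,0,7.1],[0,0,0,0,7.1],[0,0,0,0,7.1],[0,0,0,0,7.1],[0,0,0,0,7.1],[0,0,0,0,7.1],[0,0,0,0,7.1]]]'>/dev/null
python3 -m handwheel '[[[0,0,0,0,7.1],[0,0,0,0,4.8],[0,0,0,0,0]]]'>/dev/null; python3 st.py
python3 -m handwheel '[[[0,-0.002,0,0,0],[0,-0.002,0,0,0],[0,0,0,0,0]]]'>/dev/null; python3 st.py
python3 -c "
from h import *
im=viewer.read_camera('scene');cv2.imwrite('pics/scene6.png',im)
a=im[215:305,290:390]
cv2.imwrite('pics/e6.png',np.clip(cv2.resize(a,None,fx=6,fy=6,interpolation=2).astype(float)*2.2,0,255).astype(np.uint8))"
```

```text
t 12.87 p [0.5771 0.1727 0.0035] yaw of tool y deg 10.9 F [-0.3 -0.2 -0.7] open 0.0
F in tool axes [-0.1 -0.3  0.7]
nest frame [-0.0568  0.1127]
t 13.12 p [0.578  0.1684 0.0035] yaw of tool y deg 11.0 F [ 0.5  0.6 -0.2] open -0.0
F in tool axes [0.5 0.6 0.2]
nest frame [-0.0545  0.109 ]
```

View pics/e6.png

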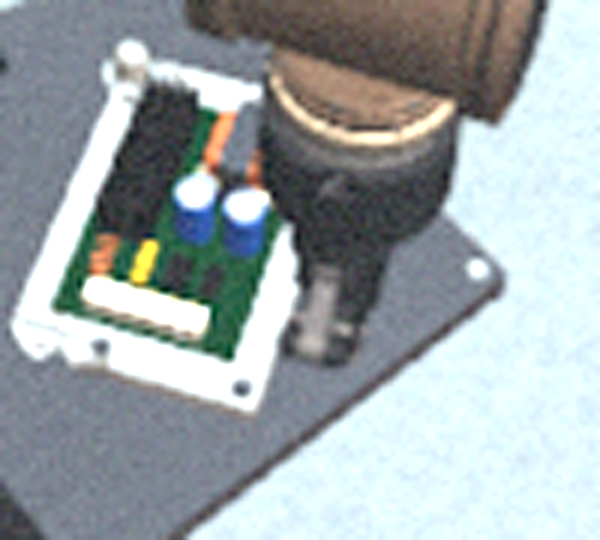

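The gripper (crop ~(320,330)) now stands on the deck beside the plate's long edge, close to touching and clear of the electronics. That was my last picture, so from here I go by force and numbers.

```bash
for i in 1; do
python3 -m handwheel '[[[0,-0.002,0,0,0],[0,-0.002,0,0,0]]]'>/dev/null; python3 st.py
python3 -m handwheel '[[[0,-0.002,0,0,0],[0,-0.002,0,0,0]]]'>/dev/null; python3 st.py
python3 -m handwheel '[[[0,-0.002,0,0,0],[0,-0.002,0,0,0]]]'>/dev/null; python3 st.py
done
```

```text
t 13.33 p [0.5786 0.1648 0.0035] yaw of tool y deg 11.0 F [1.  0.6 0. ] open 0.01
F in tool axes [ 0.4  1.1 -0. ]
nest frame [-0.0525  0.1059]
t 13.5 p [0.5794 0.1607 0.0035] yaw of tool y deg 11.0 F [ 0.5  0.6 -0.8] open 0.0
F in tool axes [0.5 0.6 0.8]
nest frame [-0.0503  0.1024]
t 13.67 p [0.5802 0.1568 0.0035] yaw of tool y deg 11.0 F [-0.4  0.1  0.8] open 0.0
F in tool axes [ 0.2 -0.4 -0.8]
nest frame [-0.0481  0.099 ]
```

```bash
for i in 1; do
python3 -m handwheel '[[[0,-0.0015,0,0,0],[0,-0.0015,0,0,0]]]'>/dev/null; python3 st.py
python3 -m handwheel '[[[0,-0.0015,0,0,0],[0,-0.0015,0,0,0]]]'>/dev/null; python3 st.py
python3 -m handwheel '[[[0,-0.0015,0,0,0],[0,-0.0015,0,0,0]]]'>/dev/null; python3 st.py
done
python3 - <<'E'
from h import *
for c in('scene','top'):
  im=viewer.read_camera(c)
  for n in('push_corner',):
    print(c,[np.round(np.array(r["xy"])*[640,400],1) for r in viewer.pinpoint(c,n)[:3]])
E
```

```text
t 13.83 p [0.5808 0.1547 0.0035] yaw of tool y deg 10.9 F [ 0.4  2.3 -0.2] open 0.0
F in tool axes [2.2 0.8 0.2]
nest frame [-0.0468  0.0972]
t 14.0 p [0.5814 0.1515 0.0036] yaw of tool y deg 11.0 F [ 0.2  3.1 -0.3] open 0.01
F in tool axes [3.  0.8 0.3]
nest frame [-0.045   0.0945]
t 14.17 p [0.5819 0.1483 0.0036] yaw of tool y deg 11.0 F [0.  3.  0.4] open -0.0
F in tool axes [ 3.   0.6 -0.4]
nest frame [-0.0433  0.0918]
scene [array([258.9, 138.1]), array([327. , 283.2]), array([420.8, 215.7])]
top [array([254.1, 139.7]), array([415.5, 258.1])]
```

Contact: 3 N and the module is turning. Now I follow the arc about the pin.

```bash
cat > chk.py <<'E'
import st
from h import *
from fit import fit
o=[]
viewer.read_camera('top')
for n,P in(('push_corner',(.154,.104,.03)),('roller_notch',(.154,.016,.03)),('module',(0,0,.025))):
    g=np.array(proj('top',[.55,.06,.03]))
    b=[np.array(r["xy"])*[640,400] for r in viewer.pinpoint('top',n)]
    b=[q for q in b if np.hypot(*(q-[285,150]))<55]
    if b:o.append((('top',*b[0]),P));print(n,b[0].round(1))
if len(o)>1:
    x,r=fit(o,[.49,.02,-.1]);print("module",x.round(4),"rel yaw",round(x[2]+.381,3),"res",r.round(1),"tcp in module",st.inframe(x,st.p),"notch in nest",st.inframe([.5854,.0429,-.381],x))
E
python3 -m handwheel '[[[0,-0.0029,0.003,0,2.1],[0,-0.0029,0.003,0,2.1],[0,-0.0029,0.003,0,2.1],[0,-0.0029,0.003,0,2.1],[0,-0.0029,0.003,0,2.1],[0,-0.0029,0.003,0,2.1]]]'>/dev/null; python3 chk.py
```

```text
t 14.87 p [0.6011 0.1328 0.0035] yaw of tool y deg -1.7 F [-0.7  3.1  0.8] open -0.0
F in tool axes [ 3.1 -0.8 -0.8]
push_corner [256.  135.4]
roller_notch [288.3 132.4]
module [291.3 180.5]
module [ 0.4839  0.0228 -0.0135] rel yaw 0.368 res [ 2.9 -0.4 -2.9  1.7  0.  -1.3] tcp in module [0.1157 0.1116] notch in nest [-0.0868 -0.0564]
```

```bash
python3 -m handwheel '[[[0,-0.0029,0.003,0,1.5],[0,-0.0029,0.003,0,1.5],[0,-0.0029,0.003,0,1.5],[0,-0.0029,0.003,0,1.5],[0,-0.0029,0.003,0,1.5]]]'>/dev/null; python3 chk.py
```

```text
t 15.48 p [0.6155 0.1168 0.0035] yaw of tool y deg -9.3 F [ 0.5  1.4 -0.3] open 0.0
F in tool axes [1.4 0.3 0.3]
push_corner [263.7 131.8]
roller_notch [292.  129.4]
module [293.  179.7]
module [ 0.489   0.0165 -0.0919] rel yaw 0.289 res [ 0.8 -0.7 -1.1  2.8  0.3 -2.1] tcp in module [0.1167 0.1115] notch in nest [-0.0796 -0.0604]
```

```bash
sed -i 's/\.588,\.047/.5854,.0429/' st.py
python3 -m handwheel '[[[0,-0.002,0.002,0,1],[0,-0.002,0.002,0,1],[0,-0.002,0.002,0,1]]]'>/dev/null; python3 st.py
python3 -m handwheel '[[[0,-0.002,0.002,0,1],[0,-0.002,0.002,0,1]]]'>/dev/null; python3 st.py
python3 -m handwheel '[[[0,-0.002,0.002,0,1],[0,-0.002,0.002,0,1]]]'>/dev/null; python3 st.py
```

```text
t 15.93 p [0.6201 0.1102 0.0035] yaw of tool y deg -12.2 F [ 0.2  2.2 -0.1] open -0.0
F in tool axes [ 2.2 -0.3  0.1]
nest frame [0.0072 0.0754]
t 16.1 p [0.6233 0.1053 0.0035] yaw of tool y deg -14.2 F [-0.1  5.6  0.8] open -0.0
F in tool axes [ 5.5 -1.5 -0.8]
nest frame [0.0119 0.072 ]
t 16.27 p [0.6249 0.1032 0.0035] yaw of tool y deg -16.4 F [-1.5 11.3  1.6] open -0.0
F in tool axes [10.4 -4.7 -1.5]
nest frame [0.0143 0.0706]
```

```bash
python3 -m handwheel '[[[0,-0.0015,-0.001,0,0.5],[0,-0.0015,-0.0005,0,0.5]]]'>/dev/null; python3 st.py
python3 -m handwheel '[[[0,-0.0015,0,0,0.5],[0,-0.001,0,0,0.5]]]'>/dev/null; python3 st.py
```

```text
t 16.43 p [0.6262 0.1001 0.0042] yaw of tool y deg -17.3 F [ 7.7  9.5 -2.5] open -0.0
F in tool axes [11.3  4.5  2.6]
nest frame [0.0166 0.0683]
t 16.6 p [0.6277 0.0975 0.0053] yaw of tool y deg -18.3 F [ 9.1 10.3 -2.7] open -0.0
F in tool axes [12.6  5.4  2.9]
nest frame [0.019  0.0665]
```

```bash
python3 -m handwheel '[[[0,-0.0015,0.001,0,0.5],[0,-0.0015,0.0005,0.0005,0.5]]]'>/dev/null; python3 st.py
python3 -m handwheel '[[[0,-0.0015,0.0005,0.0005,0.5],[0,-0.001,0.0005,0,0.5]]]'>/dev/null; python3 st.py
```

```text
t 16.77 p [0.6294 0.0944 0.0055] yaw of tool y deg -19.3 F [11.  10.4 -2.3] open -0.0
F in tool axes [13.4  6.9  2.5]
nest frame [0.0217 0.0642]
t 16.93 p [0.627  0.0897 0.0044] yaw of tool y deg -20.2 F [ 0.1 -0.9  0.3] open 0.0
F in tool axes [-0.8  0.4 -0.3]
nest frame [0.0212 0.0589]
```

Force fell to zero, so the roller has probably snapped in. Checking.

```bash
python3 -m handwheel '[[[0,-0.0005,0,0,0.8],[0,-0.0005,0,0,0.8]]]'>/dev/null;python3 chk.py
python3 -m handwheel '[[[0,-0.001,0,0,0],[0,-0.001,0,0,0]]]'>/dev/null; python3 st.py
```

```text
t 17.1 p [0.6266 0.0893 0.0042] yaw of tool y deg -21.9 F [ 6.6  6.3 -0.1] open 0.0
F in tool axes [8.3 3.8 0.1]
push_corner [277.9 126.1]
roller_notch [305.4 134.1]
module [292.2 178.6]
module [ 0.486   0.0189 -0.3882] rel yaw -0.007 res [ 1.2 -0.1 -1.5  0.2  0.3 -0.1] tcp in module [0.1035 0.1183] notch in nest [-0.0833 -0.0593]
t 17.47 p [0.6265 0.0892 0.0043] yaw of tool y deg -21.9 F [ 7.6 12.7 -1.7] open 0.0
F in tool axes [14.7  2.3  1.9]
nest frame [0.0209 0.0582]
```

Home and snapped in (relative yaw ≈ 0, notch at (−83, −59)), pressing with ~15 N. Hold for just over a second.

```bash
python3 -m handwheel '[[[0,0,0,0,0],[0,0,0,0,0],[0,0,0,0,0],[0,0,0,0,0]]]'>/dev/null;python3 st.py
python3 -m handwheel '[[[0,0,0,0,0],[0,0,0,0,0],[0,0,0,0,0],[0,0,0,0,0],[0,0,0,0,0]]]'>/dev/null;python3 st.py
python3 -m handwheel '[[[0,0,0,0,0],[0,0,0,0,0],[0,0,0,0,0],[0,0,0,0,0],[0,0,0,0,0]]]'>/dev/null;python3 chk.py
```

```text
t 17.8 p [0.6264 0.0892 0.0042] yaw of tool y deg -21.9 F [ 8.  11.1 -0.8] open -0.0
F in tool axes [13.3  3.3  1. ]
nest frame [0.0209 0.0583]
t 18.22 p [0.6264 0.0892 0.0043] yaw of tool y deg -21.9 F [ 7.4 10.5 -2.1] open 0.0
F in tool axes [12.5  2.9  2.2]
nest frame [0.0209 0.0582]
t 18.63 p [0.6265 0.0892 0.0043] yaw of tool y deg -21.9 F [ 8.5 10.6 -2.3] open -0.0
F in tool axes [13.   3.9  2.4]
push_corner [274.5 127.5]
roller_notch [306.1 132.8]
module [289.8 177.2]
module [ 0.4878  0.0236 -0.3803] rel yaw 0.001 res [ 2.7 -1.9 -4.   1.   1.3  0.9] tcp in module [0.1044 0.1124] notch in nest [-0.0835 -0.0542]
```

```bash
python3 -m handwheel '[[[0,0.003,0,0,0],[0,0.005,0,0,0],[0,0.008,0,0,0],[0,0.01,0,0,0],[0,0.01,0,-0.01,0],[0,0,0,-0.03,0],[0,0,0,-0.04,0],[0,0,0,-0.04,0],[0,0,0,-0.03,0],[0,0,0,0,0],[0,0,0,0,0]]]';python3 chk.py; python3 chk.py
```

```text
time: 19.75
eef_pos: [0.6378, 0.1209, 0.1567]
tcp_rot: [0.828, 0.561, 0.003, 0.002]
contact_force: [0.0, 0.2, 0.1]
opening: -0.001
finger_force: 0.0
t 19.75 p [0.6378 0.1209 0.1567] yaw of tool y deg -21.7 F [0.  0.2 0.1] open -0.0
F in tool axes [ 0.2 -0.  -0.1]
push_corner [275.8 128.1]
roller_notch [302.4 133.7]
module [291.9 182. ]
module [ 0.4805  0.02   -0.3416] rel yaw 0.039 res [ 0.5  0.1 -0.9  1.8  0.4 -1.8] tcp in module [0.1144 0.1478] notch in nest [-0.0889 -0.0603]
t 19.95 p [0.6343 0.1204 0.1501] yaw of tool y deg -21.7 F [-0.1 -0.6  0.3] open -0.0
F in tool axes [-0.5  0.1 -0.3]
push_corner [276.4 129.3]
roller_notch [305.5 134.4]
module [293.1 178.6]
module [ 0.482   0.0143 -0.3396] rel yaw 0.041 res [ 1.5 -1.6 -2.3  0.5  0.9  1.1] tcp in module [0.1082 0.1508] notch in nest [-0.0853 -0.065 ]
```

```bash
python3 -m handwheel '[[[0,0.04,0,0,0],[0,0.04,0,0,0],[0,0.04,0,0,0],[0,0.04,0,0,0],[0,0.04,0,0,0],[0,0,0,0,0]]]' >/dev/null
python3 - <<'E'
from h import *
N=[.5854,.0429,-.381];c,s=np.cos(N[2]),np.sin(N[2])
acc=[]
for cam in('top','scene'):
    im=viewer.read_camera(cam);cv2.imwrite(f'pics/{cam}9.png',im)
    # rectify to nest frame plane z=.035, 2 px/mm
    loc=np.array([(-.14,-.13),(.14,-.13),(.14,.13),(-.14,.13)])
    src=np.float32([proj(cam,[N[0]+c*a-s*b,N[1]+s*a+c*b,.035]) for a,b in loc])
    dst=np.float32([((a+.14)*2000,(.13-b)*2000) for a,b in loc])
    w=cv2.warpPerspective(im,cv2.getPerspectiveTransform(src,dst),(560,520),flags=cv2.INTER_CUBIC)
    m=viewer.outline_of(cam,'module')
    g=cv2.cvtColor(w,cv2.COLOR_BGR2GRAY).astype(float)
    # long edge y=104 -> nest y~+44 ; strongest vertical gradient per column, x from -70..60
    gr=cv2.GaussianBlur(np.gradient(g,axis=0),(9,9),2)
    xs=np.arange(150,400,4);ys=[120+np.argmax(gr[120:230,x]) for x in xs]
    X=xs/2000-.14;Y=.13-np.array(ys)/2000
    k=np.polyfit(X,Y,1);
    for _ in range(4):
        r=Y-np.polyval(k,X);ok=abs(r)<max(.0015,np.median(abs(r))*2);k=np.polyfit(X[ok],Y[ok],1)
    print(cam,"long edge angle",k[0].round(4),"y at x=0",k[1].round(4),ok.sum(),len(xs))
    # deck front edge angle reference, nest +y edge rectified at z=.035
for n in range(6):
    viewer.read_camera('top');q={}
    for nm in('push_corner','roller_notch','module'):
        b=[np.array(r["xy"])*[640,400] for r in viewer.pinpoint('top',nm)]
        b=[v for v in b if np.hypot(*(v-[285,150]))<55]
        if b:q[nm]=b[0]
    acc.append(q)
for nm in('push_corner','roller_notch','module'):
    v=[q[nm] for q in acc if nm in q];print(nm,len(v),np.mean(v,0).round(2),np.std(v,0).round(1))
def T(a,b,z):return np.round(proj('top',[N[0]+c*a-s*b,N[1]+s*a+c*b,z]),1)
print("expect",T(.071,.044,.03),T(.071,-.044,.03),T(-.083,-.06,.025))
print(get_state()['time'],get_state()['contact_force'].round(1))
E
```

```text
top long edge angle -0.0021 y at x=0 0.0471 52 63
scene long edge angle 0.3007 y at x=0 0.0418 55 63
push_corner 5 [276.13 127.14] [1.5 1.5]
roller_notch 6 [303.64 133.8 ] [0.8 0.6]
module 6 [291.41 180.67] [0.8 1.3]
expect [278.9 126. ] [303.8 134.2] [292.8 178.5]
22.05 [-0.   0.1 -0.1]
```

The long edge is square with the nest (−0.002 rad), and its y matches the position it had while pressed home. The arm is clear, so I'm handing in.

```bash
python3 -c "
from plant import sign_off
print(sign_off())"
```

```text
the job is handed in; nothing more can be done
None
```

The job is handed in at about 22 s: the module was swung home on its pin, the roller appeared to snap in (push force fell from about 15 N to zero), it was pressed against the rest pad at about 13–15 N for over a second, and the arm was withdrawn clear; catch travel isn't readable, and no verdict came back.

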